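Sort spacer columns by length into their racks

TASK

Sort the spacer columns by length so that each of the three racks holds two columns of its own length lying flat down in the pockets: move the short column that has been put in the wrong rack to its own, and fill the other gaps from the bench. Leave the columns that are already right, and the one short and one middle-length column that are left over, where they lie; lay every column down rather than dropping it, and do not knock the gauge stand or push the weight, cup, nut and cap about.

Things in the scene. Friction and masses are not known exactly. Their poses are not given: they have to be found in the camera images.
- short_a: Plain aluminium spacer column: square bar 26 x 26 mm, 70 mm long, 127 g (give or take 30%), lying flat. Origin at its centre (13 mm above what it lies on), x along its length, z up. At the start it lies wrongly in one pocket of the 95 mm rack (either pocket).
- short_b: Plain aluminium spacer column: square bar 26 x 26 mm, 70 mm long, 127 g (give or take 30%), lying flat. Origin at its centre (13 mm above what it lies on), x along its length, z up. At the start it lies, rightly, in one pocket of the 70 mm rack.
- short_c: Plain aluminium spacer column: square bar 26 x 26 mm, 70 mm long, 127 g (give or take 30%), lying flat. Origin at its centre (13 mm above what it lies on), x along its length, z up. At the start it lies loose on the bench at any yaw.
- mid_a: Plain aluminium spacer column: square bar 26 x 26 mm, 95 mm long, 173 g (give or take 30%), lying flat. Origin at its centre (13 mm above what it lies on), x along its length, z up. At the start it lies, rightly, in the other pocket of the 95 mm rack.
- mid_b: Plain aluminium spacer column: square bar 26 x 26 mm, 95 mm long, 173 g (give or take 30%), lying flat. Origin at its centre (13 mm above what it lies on), x along its length, z up. At the start it lies loose on the bench at any yaw.
- mid_c: Plain aluminium spacer column: square bar 26 x 26 mm, 95 mm long, 173 g (give or take 30%), lying flat. Origin at its centre (13 mm above what it lies on), x along its length, z up. At the start it lies loose on the bench at any yaw.
- long_a: Plain aluminium spacer column: square bar 26 x 26 mm, 120 mm long, 218 g (give or take 30%), lying flat. Origin at its centre (13 mm above what it lies on), x along its length, z up. At the start it lies, rightly, in one pocket of the 120 mm rack.
- long_b: Plain aluminium spacer column: square bar 26 x 26 mm, 120 mm long, 218 g (give or take 30%), lying flat. Origin at its centre (13 mm above what it lies on), x along its length, z up. At the start it lies loose on the bench at any yaw.
- rack_short: Fixed grey rack, two pockets for 70 mm columns lying along its x at y = -35 and +35 mm. Plate 94 (x) x 122 (y) x 6 mm thick; origin: centre of underside. Pocket 78 x 34 mm inside (4 mm play all round); at each end a black stop with 2 cheeks, 6 mm thick, reaching 14 mm inwards, 14 mm above the plate. Between the cheeks the sides are open to the plate for fingers (50 mm).
- rack_short_pocket0 (a point): Centre of a correctly seated column in the 70 mm rack's pocket at y = -35 mm: 19 mm above the bench, 13 mm above the rack's plate; axes as the rack's. Seated column's top: 32 mm above the bench.
- rack_short_pocket1 (a point): Centre of a correctly seated column in the 70 mm rack's pocket at y = +35 mm: 19 mm above the bench, 13 mm above the rack's plate; axes as the rack's. Seated column's top: 32 mm above the bench.
- rack_mid: Fixed grey rack, two pockets for 95 mm columns lying along its x at y = -35 and +35 mm. Plate 119 (x) x 122 (y) x 6 mm thick; origin: centre of underside. Pocket 103 x 34 mm inside (4 mm play all round); at each end a black stop with 2 cheeks, 6 mm thick, reaching 14 mm inwards, 14 mm above the plate. Between the cheeks the sides are open to the plate for fingers (75 mm).
- rack_mid_pocket0 (a point): Centre of a correctly seated column in the 95 mm rack's pocket at y = -35 mm: 19 mm above the bench, 13 mm above the rack's plate; axes as the rack's. Seated column's top: 32 mm above the bench.
- rack_mid_pocket1 (a point): Centre of a correctly seated column in the 95 mm rack's pocket at y = +35 mm: 19 mm above the bench, 13 mm above the rack's plate; axes as the rack's. Seated column's top: 32 mm above the bench.
- rack_long: Fixed grey rack, two pockets for 120 mm columns lying along its x at y = -35 and +35 mm. Plate 144 (x) x 122 (y) x 6 mm thick; origin: centre of underside. Pocket 128 x 34 mm inside (4 mm play all round); at each end a black stop with 2 cheeks, 6 mm thick, reaching 14 mm inwards, 14 mm above the plate. Between the cheeks the sides are open to the plate for fingers (100 mm).
- rack_long_pocket0 (a point): Centre of a correctly seated column in the 120 mm rack's pocket at y = -35 mm: 19 mm above the bench, 13 mm above the rack's plate; axes as the rack's. Seated column's top: 32 mm above the bench.
- rack_long_pocket1 (a point): Centre of a correctly seated column in the 120 mm rack's pocket at y = +35 mm: 19 mm above the bench, 13 mm above the rack's plate; axes as the rack's. Seated column's top: 32 mm above the bench.
- gauge_stand: Fixed dial gauge stand, do not strike: dark base 50 x 50 x 40 mm high, post 14 mm across at the origin up to 210 mm; an arm along its +x at 165 mm height carries a dial 54 mm across (y, z), reaching 65 mm in front of the post, with a thin stem below it down to 95 mm. Origin under the post on the bench. Stands between two racks.
- weight: Loose brass weight, 52 mm across, 54 mm high; origin at the centre of its underside. Bystander.
- cup: Loose open steel cup, 60 mm across, 60 mm high; origin at the centre of its underside. Bystander among the loose columns.
- thumb_nut: Loose brass thumb nut, 36 mm across, 24 mm high; origin at the centre of its underside. Bystander between the loose columns and the racks.
- cap: Loose black cap, 32 mm across, 28 mm high; origin at the centre of its underside. Bystander between the loose columns and the racks.
Not all that is in view belongs to the job. What is shaped like the short_a but blue or orange is not meant.

How it is judged:
By the outcome, as a careful person would: the job done as asked, in the order asked, and still so for the second after the job is handed in, with the robot touching nothing.
It also fails if it takes over 67 s, if anything falls off the work surface, if the arm or the gripper's body presses on something with over 40 N, if the wrist force passes 120 N, or if a joint passes its speed limit or range.

ROBOT

A 6-joint arm with a two-finger parallel gripper is mounted at the origin on the work surface. World frame = base frame: x ahead of the robot, y to its left, z up, the work surface at z = 0. Lengths are in m, angles in rad, forces in N, time in s.
With the tool pointing down it reaches from about 0.3 to 0.95 m from the base axis. Payload 3.1 kg.
Tool frame: the origin (TCP) lies at the very end of the fingers, on their centre line; the grasp point (between the pads) lies 19 mm behind it; z points along the fingers, y is the line along which they close (so a half turn about z gives the same grasp; the last joint's range is limited). The gripper opens to 85 mm and grips with 20 to 120 N. Pads are 22 mm wide; open, the fingers measure 114 mm over their backs; the gripper's body (76 mm by 85 mm) begins 54 mm behind the grasp point. The pads swing forward as they close: fully open they stand 13 mm farther back than shut.
Start: joints at [1.158, 0.308, 1.634, -0, 1.2, -0.07], TCP at [0.21, 0.589, 0.21] pointing down, gripper open.
Joint ranges: [-3.06, 3.06], [-0.79, 1.96], [0.05, 2.63], [-1.19, 4.34], [0.05, 2.64], [-2.94, 2.94]. Speed limits (rad/s): [2.79, 2.79, 3.14, 3.14, 3.14, 3.14].

INTERFACE

Orientations are given as a rotation vector (axis times angle).
In Python, from workcell import bot gives the robot as it stands.
- The arm moves only by the tool move_arm, never from a script. Its argument "targets" is a list that holds one entry, the list of rows, each a list of 7 numbers: the shift along the tool's x, y, z in units of 40 mm (1.0 is 40 mm), then the turn, a rotation vector about the tool's x, y, z in units of 60 degrees (1.0 is 60 degrees), then the finger opening in mm, from 0 to 85.4. A call has 1 to 20 rows; each row shifts and turns the commanded pose from where the row before left it, along the tool's axes as they then stand; what a row does not reach is not made up. A row lasts 1/12 s, in which the tool goes at most 41.7 mm and 7.16 degrees, less where a joint would pass 70% of its speed; a pose out of reach is approached as far as the arm can. A call with a number of a shift or a turn outside -1 to 1 is refused whole. A call with a gripper value outside its range is refused whole. The fingers move at their own pace and stop on an object; "grip_force" is the grip in N (left out, the last holds). Time passes only in rows, so rows that do not move let the fingers close. It gives the time, the measured TCP pose, the force, the opening and the grip force at its end, in the units of the state.
- bot.read_state(): the state, without advancing time (a new reading comes with each control period).
- bot.snapshot(name): name is "scene" or "top" or "wrist"; returns a dict with "img" (420x560x3 uint8, red, green, blue), "range_z" (420x560 float32, m along the optical axis (not along the pixel's ray), 0 where there is no reading), "fovy" (degrees; the focal length in pixels is half the picture's height over the tangent of half this angle, whatever the lens; pixels are square), "cx", "cy" (the principal point, pixels), "k1" (the pictures are not rectified: a ray, as slopes to the right and down, at radius r is drawn at 1 + k1 r^2 times it, then the intrinsics apply), "R" (3x3) and "t" (3): a world point X has camera coordinates R X + t; the wrist camera has in their place "T_tool_cam" (4x4, takes a point from camera to tool coordinates, whose origin is the TCP and whose axes are the flange's). Camera axes: x right, y down, z forward; pixel columns grow to the right and rows downward; lengths in m; the calibration is good to about 2 mm. A picture is of the moment at which its call begins: read the wrist's pose just before it.
- bot.close_job(): hands the job in; it is judged then, once.
Trained networks look in a picture, given as the dict that the camera call returned (one of the last four; its "shot" number tells which), for a name from the list of things; names that differ only in an ending like _2 or _b are one class to them, and where a whole thing is asked for, a point or a joint stands for the part that bears it (a point fixed in the world has none). Each returns a list of dicts, best first, with "confidence" (0 to 1); they miss things now and then, are a little off and sometimes report something else, mostly with a low value. They report only what shows in the picture. A call takes as long as a camera call. They do not tell look-alikes from the thing itself.
- bot.boxes_of(label, picture): "position" ([row, column] in pixels, amid what is visible of it).
- bot.masks_of(label, picture): "pixels" (420x560 bool, what is visible of it) and "position" ([row, column] in pixels, amid what is visible of it).
- bot.place_of(label, picture): "position" ([row, column] in pixels: a listed point, or the origin of a listed thing).
The state is a dict: "time_s": time; "q": joint angles; "qd": joint speeds; "effort": joint torques, N m; "tcp_pos": TCP position; "tcp_rot": TCP orientation; "wrist_force": force on the tool from outside, world axes, zero at the start; "wrist_torque": the same for the moment, N m; "grip_width": opening from 0.0 (shut) to 1.0 (fully open); "grasp_force": force on a finger pad.
Only numpy, scipy, OpenCV 4.12 (cv2) and the standard library are available. Lean on these libraries where they do the work, as an engineer would, in place of code of your own. Each camera call takes 0.05 s, during which the arm holds its last target. There are 200 camera calls.

## Working session

There is one attempt and no reset: what is moved stays moved. The work goes in short steps, Python scripts to look and compute and a tool call to move; the robot and the scene stay as the last step left them, time stands still between calls to the robot, and variables do not carry over. Pictures are saved under pics/ and viewed, at most 10 in all, crops included, and the job is handed in when it is done.

Besides the shell and the picture viewer there is one more tool, called after ">>>" as a command line: name --argument value ..., lists and objects as JSON in quotes. move_arm: Moves the arm, as the interface text tells. Its arguments: {"type":"object","properties":{"targets":{"type":"array","items":{"type":"array","items":{"type":"array","items":{"type":"number"}}}},"grip_force":{"type":"number"}},"required":["targets"]}

```bash
mkdir -p pics; ls; python3 - <<'E'
from workcell import bot
import cv2
s=bot.read_state();print(s)
for n in ("top","scene"):
    p=bot.snapshot(n);cv2.imwrite(f"pics/{n}1.png",p["img"][:,:,::-1])
    print(n,p["fovy"],p["cx"],p["cy"],p["k1"],p["R"],p["t"])
E
```

```text
pics
{'time_s': 0.0, 'q': array([ 1.15828436e+00,  3.09027860e-01,  1.63518687e+00, -1.25589574e-05,
        1.19971867e+00, -6.96714559e-02]), 'qd': array([-0.00082612, -0.0004376 , -0.00035382,  0.00067968,  0.00044177,
       -0.00126921]), 'effort': array([-1.08639877e-03, -4.15262210e+01, -2.76658201e+01,  6.24683707e-05,
        1.02299312e-02,  2.73694070e-06]), 'tcp_pos': array([0.20976196, 0.58781616, 0.20903277]), 'tcp_rot': array([-0.53579821, -3.0950076 ,  0.00357425]), 'wrist_force': array([-0.12949328, -0.68636018, -0.60294451]), 'wrist_torque': array([-0.05054691,  0.06795656,  0.01683591]), 'grasp_force': 0.0, 'grip_width': 1.0003268297693966}
top 42.6512999533522 279.15665706342384 212.7780057014694 0.05978913097564521 [[-0.02065194 -0.99971576  0.01191167]
 [-0.99671022  0.01965298 -0.07862881]
 [ 0.07837236 -0.01349632 -0.9968328 ]] [-0.06070672  0.52801016  1.50305343]
scene 42.7542424740569 284.5002948579689 211.35151554795712 0.05195833512178903 [[-0.35581296  0.93442538  0.0156954 ]
 [ 0.72772434  0.28756377 -0.62267517]
 [-0.58635691 -0.21013397 -0.78232301]] [ 0.22503611 -0.35680187  1.5771665 ]
```

View pics/top1.png

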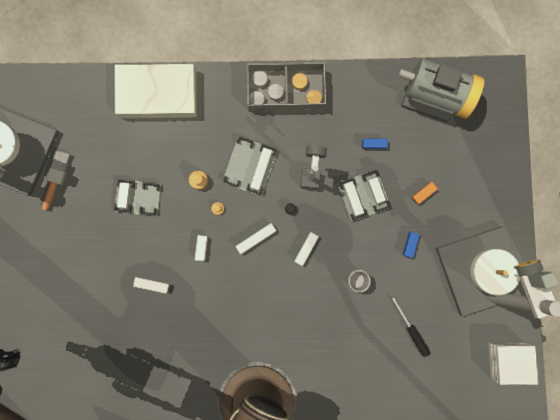

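View pics/scene1.png

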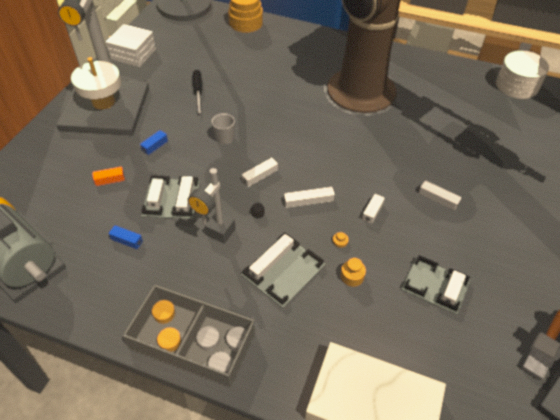

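```bash
cat > h.py <<'E'
import numpy as np, cv2
from scipy.spatial.transform import Rotation as Rn
from workcell import bot
def campose(p, s=None):
    """world-from-camera R, t"""
    if "R" in p: R=np.array(p["R"]); return R.T, -R.T@np.array(p["t"])
    T=np.array(p["T_tool_cam"]); Rt=Rn.from_rotvec(s["tcp_rot"]).as_matrix()
    return Rt@T[:3,:3], Rt@T[:3,3]+s["tcp_pos"]
def slopes(p,uv):
    f=p["img"].shape[0]/2/np.tan(np.radians(p["fovy"])/2)
    d=(np.asarray(uv,float).reshape(-1,2)-[p["cx"],p["cy"]])/f
    r=d.copy()
    for _ in range(10): r=d/(1+p["k1"]*(r**2).sum(1,keepdims=True))
    return np.c_[r,np.ones(len(r))]
def onplane(p,uv,z,s=None):
    R,t=campose(p,s); d=slopes(p,uv)@R.T
    return t+d*((z-t[2])/d[:,2])[:,None]
def world(p,s=None):
    h,w=p["range_z"].shape; vv,uu=np.mgrid[:h,:w]
    R,t=campose(p,s); z=p["range_z"].reshape(-1,1)
    X=(slopes(p,np.c_[uu.ravel(),vv.ravel()])*z)@R.T+t
    X[z[:,0]<=0]=np.nan
    return X.reshape(h,w,3)
def project(p,X,s=None):
    R,t=campose(p,s); c=(np.atleast_2d(X)-t)@R; d=c[:,:2]/c[:,2:]
    f=p["img"].shape[0]/2/np.tan(np.radians(p["fovy"])/2)
    return d*(1+p["k1"]*(d**2).sum(1,keepdims=True))*f+[p["cx"],p["cy"]]
def rect(xy):
    (c,(a,b),th)=cv2.minAreaRect((xy*1000).astype(np.float32))
    if a<b: a,b,th=b,a,th+90
    return np.round([*c,a,b,(th+90)%180-90],1)
def bars(p,s=None,lo=.018,hi=.045,thr=140):
    img=p["img"].astype(int); W=world(p,s); z=W[...,2]
    m=(img.min(2)>thr)&(img.max(2)-img.min(2)<45)&(z>lo)&(z<hi)
    m=cv2.morphologyEx(m.astype(np.uint8),cv2.MORPH_OPEN,np.ones((3,3)))
    n,L,st,c=cv2.connectedComponentsWithStats(m)
    out=[]
    for i in range(1,n):
        if st[i,4]<120: continue
        v,u=np.nonzero(L==i); zz=float(np.median(z[L==i]))
        out.append((np.round(c[i]),rect(onplane(p,np.c_[u,v],.032 if zz>.0295 else .026,s)[:,:2]),round(zz,4),st[i,4]))
    return out
E
python3 - <<'E'
from h import *
p=bot.snapshot("top")
for b in bars(p):
    print(*b)
W=world(p)
print("bench z",np.nanmedian(W[300:320,200:260,2]))
for r in ("rack_short","rack_mid","rack_long"):
    for d in bot.masks_of(r,p)[:2]:
        m=d["pixels"]; X=W[m]; X=X[(X[:,2]>.001)&(X[:,2]<.06)]
        print(r,d["confidence"],np.round(d["position"]),rect(X[:,:2]),len(X))
    for l in (r,r+"_pocket0",r+"_pocket1"):
        for d in bot.place_of(l,p)[:2]: print(l,round(d["confidence"],2),np.round(onplane(p,[d["position"][::-1]],0 if l==r else .019)*1000,1))
for l in ("gauge_stand","weight","cup","thumb_nut","cap"):
    for d in bot.place_of(l,p)[:2]: print(l,round(d["confidence"],2),np.round(onplane(p,[d["position"][::-1]],0)*1000))
w=bot.snapshot("wrist");print(w["T_tool_cam"],w["fovy"])
E
```

```text
[260.  78.] [916.6 -24.4  37.9  34.4  -1.1] 0.0247 148
[276.  91.] [876.6 -68.   39.   38.7 -45.7] 0.0248 155
[261. 168.] [652.8 -22.1 120.   25.1 -19.3] 0.0314 383
[377. 190.] [ 585.5 -347.4   69.8   26.9   17.9] 0.0311 234
[123. 195.] [584.6 365.2  69.6  25.   -7. ] 0.0318 224
[353. 198.] [ 563.1 -281.5   94.7   27.1   18.2] 0.0309 318
[256. 237.] [457.4  -5.2 115.1  26.2 -57.9] 0.0253 364
[306. 248.] [ 424.9 -146.    92.8   25.7  -30. ] 0.0258 293
[201. 248.] [433.9 150.2  68.   24.4  -6.8] 0.026 203
[150. 285.] [332.2 289.8  93.9  25.6  76.7] 0.0254 311
bench z -0.0006251123549030346
rack_short 0.61 [194. 147.] [580.8 330.5 121.4  93.3  82.8] 1026
rack_short 0.78 [[587.7 322.7   0. ]]
rack_short 0.57 [[657.4 -23.6   0. ]]
rack_short_pocket0 0.97 [[569.8 301.6  19. ]]
rack_short_pocket0 0.95 [[582.  374.4  19. ]]
rack_short_pocket1 0.97 [[569.8 301.6  19. ]]
rack_short_pocket1 0.95 [[582.  374.4  19. ]]
rack_mid 0.73 [200. 365.] [ 574.4 -316.1  119.8  116.6  -71.5] 913
rack_mid 0.73 [[ 577.6 -313.2    0. ]]
rack_mid_pocket0 0.72 [[ 559.5 -280.4   19. ]]
rack_mid_pocket0 0.72 [[624
[... 231 characters left out ...]
044
rack_long 0.8 [[662.3   5.5   0. ]]
rack_long_pocket0 0.92 [[647.4 -21.8  19. ]]
rack_long_pocket0 0.78 [[674.9  50.2  19. ]]
rack_long_pocket1 0.92 [[647.4 -21.8  19. ]]
rack_long_pocket1 0.78 [[674.9  50.2  19. ]]
gauge_stand 0.64 [[ 620. -156.    0.]]
weight 0.66 [[618. 160.   0.]]
cup 0.71 [[ 336. -283.    0.]]
cup 0.57 [[335. 290.   0.]]
thumb_nut 0.55 [[542. 105.   0.]]
cap 0.58 [[ 526. -111.    0.]]
[[ 5.35620969e-06 -9.59670911e-01 -2.81125850e-01  7.07874556e-02]
 [ 9.99999288e-01 -3.30439681e-04  1.14706476e-03 -1.29963315e-03]
 [-1.19369982e-03 -2.81125656e-01  9.59670225e-01 -1.63034693e-01]
 [ 0.00000000e+00  0.00000000e+00  0.00000000e+00  1.00000000e+00]] 69.61615674104183
```

```bash
cat >> h.py <<'E'
def goal(x,y,z,yaw,cur=None):
    """from the pose now (mm, deg yaw of tool x mod 360): turn units about tool z, then shifts in units after the turn"""
    s=bot.read_state(); R=Rn.from_rotvec(s["tcp_rot"]).as_matrix()
    y0=np.degrees(np.arctan2(R[1,0],R[0,0])); p0=s["tcp_pos"]*1000
    if cur: p0,y0=np.array(cur[:3]),cur[3]
    d=np.array([x,y,z])-p0; a=np.radians(yaw)
    sh=np.array([np.cos(a)*d[0]+np.sin(a)*d[1],np.sin(a)*d[0]-np.cos(a)*d[1],-d[2]])/40
    print("now",np.round(p0,1),round(y0,2),"t",round(s["time_s"],2),"| turn",round(-((yaw-y0+180)%360-180)/60,3),"shift",np.round(sh,3),"tilt",np.round(np.degrees(np.arccos(-R[2,2])),2))
E
python3 -c "
from h import *
goal(585.5,-347.4,150,17.9)"
```

```text
now [210.1 588.6 210.3] 160.36 t 1.05 | turn 2.374 shift [ 1.739 25.153  1.507] tilt 0.0
```

>>> move_arm --targets '[[[0,0,0,0,0,0.118,46],[0,0,0,0,0,0.118,46],[0,0,0,0,0,0.118,46],[0,0,0,0,0,0.118,46],[0,0,0,0,0,0.118,46],[0,0,0,0,0,0.118,46],[0,0,0,0,0,0.118,46],[0,0,0,0,0,0.118,46],[0,0,0,0,0,0.118,46],[0,0,0,0,0,0.118,46],[0,0,0,0,0,0.118,46],[0,0,0,0,0,0.118,46],[0,0,0,0,0,0.118,46],[0,0,0,0,0,0.118,46],[0,0,0,0,0,0.118,46],[0,0,0,0,0,0.118,46],[0,0,0,0,0,0.118,46],[0,0,0,0,0,0.118,46],[0,0,0,0,0,0.118,46],[0,0,0,0,0,0.118,46]]]' --grip_force 60

```text
time_s: 2.72
tcp_pos: [0.2101, 0.5887, 0.2103]
tcp_rot: [-3.101, -0.503, -0.0]
wrist_force: [0.1, -0.7, -0.1]
grip_width: 0.541
grasp_force: 0.0
```

```bash
python3 -c "
from h import *
goal(585.5,-347.4,150,17.9)"
```

```text
now [210.1 588.7 210.3] 18.41 t 2.72 | turn 0.009 shift [ 1.738 25.153  1.507] tilt 0.0
```

>>> move_arm --targets '[[[0.067,0.97,0,0,0,0.009,46],[0.067,0.97,0,0,0,0,46],[0.067,0.97,0,0,0,0,46],[0.067,0.97,0,0,0,0,46],[0.067,0.97,0,0,0,0,46],[0.067,0.97,0,0,0,0,46],[0.067,0.97,0,0,0,0,46],[0.067,0.97,0,0,0,0,46],[0.067,0.97,0,0,0,0,46],[0.067,0.97,0,0,0,0,46],[0.067,0.97,0,0,0,0,46],[0.067,0.97,0,0,0,0,46],[0.067,0.97,0,0,0,0,46],[0.067,0.97,0,0,0,0,46],[0.067,0.97,0,0,0,0,46],[0.067,0.97,0,0,0,0,46],[0.067,0.97,0,0,0,0,46],[0.067,0.97,0,0,0,0,46],[0.067,0.97,0,0,0,0,46],[0.067,0.97,0,0,0,0,46]]]'

```text
time_s: 4.38
tcp_pos: [0.5044, -0.1336, 0.2105]
tcp_rot: [3.102, 0.496, 0.001]
wrist_force: [1.4, 0.2, 0.6]
grip_width: 0.539
grasp_force: 0.0
```

>>> move_arm --targets '[[[0.067,0.96,0.25,0,0,0,46],[0.067,0.96,0.25,0,0,0,46],[0.067,0.96,0.25,0,0,0,46],[0.067,0.96,0.25,0,0,0,46],[0.067,0.96,0.25,0,0,0,46],[0.067,0.95,0.25,0,0,0,46],[0,0,0,0,0,0,46],[0,0,0,0,0,0,46]]]'

```text
time_s: 5.05
tcp_pos: [0.5904, -0.3465, 0.1479]
tcp_rot: [-3.1, -0.493, 0.004]
wrist_force: [0.4, -0.3, -0.7]
grip_width: 0.54
grasp_force: 0.0
```

```bash
cat > look.py <<'E'
import sys
from h import *
s=bot.read_state(); p=bot.snapshot("wrist")
for b in bars(p,s): print(*b)
cv2.imwrite(f"pics/{sys.argv[1]}.png",p["img"][:,:,::-1])
np.save(f"pics/{sys.argv[1]}.npy",{"p":p,"s":s},allow_pickle=True)
for i in range(2,len(sys.argv),4): goal(*map(float,sys.argv[i:i+4]))
E
python3 look.py w1 585.5 -347.4 9 17.9
```

```text
[207. 200.] [ 562.2 -285.9   95.    26.1   17.5] 0.0314 2434
[279. 201.] [ 584.6 -350.9   70.8   25.6   18.6] 0.0313 1878
[ 55. 280.] [ 423.7 -148.9   94.4   25.6  -29.6] 0.0255 1744
now [ 590.5 -345.1  149. ] 18.14 t 5.1 | turn 0.004 shift [-0.136  0.016  3.5  ] tilt 0.15
```

>>> move_arm --targets '[[[-0.16,0.06,0.4,0,0,0,46],[0,0,0.5,0,0,0,46],[0,0,0.5,0,0,0,46],[0,0,0.5,0,0,0,46],[0,0,0,0,0,0,46],[0,0,0,0,0,0,46],[0,0,0,0,0,0,46]]]'

```text
time_s: 5.68
tcp_pos: [0.5868, -0.3489, 0.0763]
tcp_rot: [3.1, 0.499, 0.003]
wrist_force: [0.6, -1.0, 0.6]
grip_width: 0.54
grasp_force: 0.0
```

```bash
python3 look.py w2 585 -349.5 9 18
```

```text
[181. 216.] [ 562.9 -285.6   94.8   25.8   18.1] 0.0315 3989
[277. 221.] [ 584.6 -350.9   70.8   25.5   18.2] 0.0314 3081
[ 12. 303.] [ 442.7 -160.5   50.1   24.8  -29.9] 0.0255 1001
now [ 587.3 -349.4   76.8] 18.27 t 5.73 | turn 0.004 shift [-0.055 -0.016  1.695] tilt 0.21
```

View pics/w2.png

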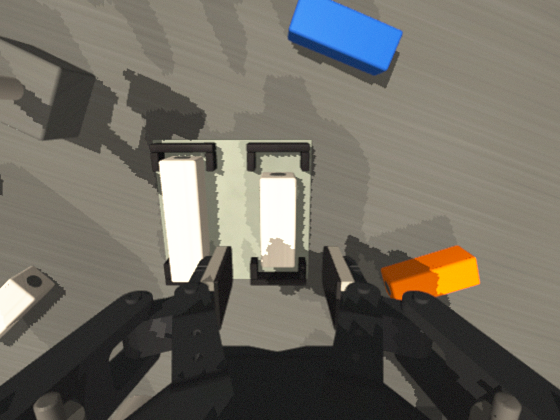

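>>> move_arm --targets '[[[-0.05,0,0.5,0,0,0,46],[0,0,0.5,0,0,0,46],[0,0,0.4,0,0,0,46],[0,0,0.27,0,0,0,46],[0,0,0,0,0,0,46],[0,0,0,0,0,0,46],[0,0,0,0,0,0,36],[0,0,0,0,0,0,30],[0,0,0,0,0,0,20],[0,0,0,0,0,0,20],[0,0,0,0,0,0,20],[0,0,0,0,0,0,20]]]'

```text
time_s: 6.73
tcp_pos: [0.5851, -0.3507, 0.0093]
tcp_rot: [3.1, 0.497, 0.003]
wrist_force: [-0.1, -0.2, 5.5]
grip_width: 0.262
grasp_force: 58.9
```

```bash
python3 -c "
from h import *
print(bot.read_state()['wrist_force'])
goal(585,-349.5,9,18)
"
```

```text
[-0.1311534  -0.15319758  5.47542941]
now [ 585.1 -350.7    9.3] 18.22 t 6.73 | turn 0.004 shift [ 0.006 -0.03   0.008] tilt 0.16
```

>>> move_arm --targets '[[[0,0,-0.3,0,0,0,20],[0,0,-0.8,0,0,0,20],[0,0,-0.9,0,0,0.1,20],[0,0,-0.9,0,0,0.105,20],[0,0,-0.6,0,0,0.105,20],[-0.637,-0.645,0,0,0,0.105,20],[-0.637,-0.645,0,0,0,0,20],[-0.637,-0.645,0,0,0,0,20],[-0.637,-0.645,0,0,0,0,20],[-0.637,-0.645,0,0,0,0,20],[-0.637,-0.645,0,0,0,0,20],[-0.637,-0.645,0,0,0,0,20],[-0.114,-0.93,0,0,0,0,20],[-0.114,-0.93,0,0,0,0,20],[-0.114,-0.93,0,0,0,0,20],[-0.114,-0.93,0,0,0,0,20],[-0.114,-0.93,0,0,0,0,20],[-0.114,-0.93,0,0,0,0,20],[-0.114,-0.93,0,0,0,0,20],[-0.114,-0.93,0,0,0,0,20]]]'

```text
time_s: 8.4
tcp_pos: [0.4224, 0.1491, 0.1479]
tcp_rot: [-3.136, 0.183, -0.001]
wrist_force: [0.7, -0.0, -1.6]
grip_width: 0.257
grasp_force: 59.0
```

>>> move_arm --targets '[[[0.53,-0.68,0,0,0,0,20],[0.53,-0.68,0,0,0,0,20],[0.53,-0.68,0,0,0,0,20],[0.53,-0.68,0,0,0,0,20],[0.53,-0.68,0,0,0,0,20],[0.53,-0.68,0,0,0,0,20],[0,0,0,0,0,0,20],[0,0,0,0,0,0,20],[0,0,0,0,0,0,20],[0,0,0,0,0,0,20]]]'

```text
time_s: 9.23
tcp_pos: [0.5672, 0.2937, 0.1471]
tcp_rot: [3.135, -0.184, -0.003]
wrist_force: [-0.8, 1.3, -1.2]
grip_width: 0.259
grasp_force: 59.1
```

```bash
python3 look.py w3 576.5 295.8 80 -7
```

```text
[202. 184.] [584.7 361.7  68.6  25.5  -7.2] 0.0315 1882
[537. 281.] [441.5  23.6  58.5  32.  -57. ] 0.025 989
[423. 288.] [442.6 150.4  47.1  26.4  -5.5] 0.025 764
now [567.3 293.6 147.4] -6.71 t 9.28 | turn 0.005 shift [ 0.221 -0.081  1.685] tilt 0.08
```

View pics/w3.png

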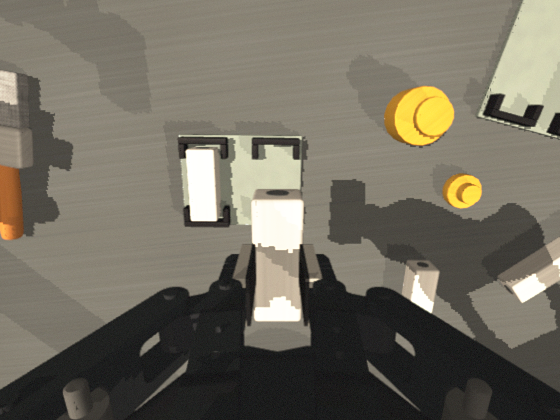

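```bash
cat > an.py <<'E'
import sys
from h import *
d=np.load(f"pics/{sys.argv[1]}.npy",allow_pickle=True).item();p,s=d["p"],d["s"]
W=world(p,s); R=Rn.from_rotvec(s["tcp_rot"]).as_matrix(); T=(W-s["tcp_pos"])@R*1000
# held bar: bright points in tool coordinates
im=p["img"].astype(int)
m=(im.min(2)>110)&(im.max(2)-im.min(2)<45)&(abs(T[...,1])<25)&(abs(T[...,0])<75)&(T[...,2]>-40)&(T[...,2]<10)
X=T[m]; print("held n",len(X),"x",np.percentile(X[:,0],[1,99]),"y",np.percentile(X[:,1],[1,50,99]),"z",np.percentile(X[:,2],[1,50,99]),p["cx"])
# rack plate: points 2..10 mm high
z=W[...,2]*1000; near=np.hypot(W[...,0]*1000-float(sys.argv[2]),W[...,1]*1000-float(sys.argv[3]))<130
for lo,hi in ((3,9),(3,28)):
    q=W[near&(z>lo)&(z<hi)][:,:2]; print("rack",lo,hi,len(q),rect(q))
E
python3 an.py w3 581 330.5; python3 an.py w2 574 -316
```

```text
held n 5943 x [-35.17193525  33.58446232] y [-10.82203651   1.25391335  13.26192936] z [-23.54174285 -21.91842298  -5.07195935] 276.9976715960061
rack 3 9 5110 [579.3 328.7 121.6  94.1  82.5]
rack 3 28 7033 [579.3 328.7 121.6  94.1  82.5]
held n 57 x [-8.18161235 11.205079  ] y [-24.98933256 -24.06460269 -21.22798954] z [-39.44966658 -28.78854001 -22.38141693] 276.9976715960061
rack 3 9 9176 [ 572.6 -318.5  121.6  118.5  -71.7]
rack 3 28 13095 [ 572.6 -318.5  121.6  118.5  -71.7]
```

>>> move_arm --targets '[[[0.2,-0.065,0.3,0,0,0.01,20],[0,0,0.6,0,0,0,20],[0,0,0.6,0,0,0,20],[0,0,0.6,0,0,0,20],[0,0,0.5,0,0,0,20],[0,0,0,0,0,0,20],[0,0,0,0,0,0,20],[0,0,0,0,0,0,20]]]'

```text
time_s: 9.95
tcp_pos: [0.5776, 0.2964, 0.0451]
tcp_rot: [-3.134, 0.2, -0.003]
wrist_force: [1.1, -0.2, -0.5]
grip_width: 0.259
grasp_force: 59.1
```

```bash
python3 look.py w4 575.7 295.2 9.5 -7.3;python3 an.py w4 581 330.5
```

```text
[170. 235.] [584.7 361.5  68.3  25.6  -7.3] 0.0315 4012
now [578.2 296.7  45.7] -7.3 t 10.0 | turn -0.0 shift [-0.058  0.046  0.906] tilt 0.21
held n 5938 x [-35.10616955  33.55920839] y [-10.85894317   1.25064604  13.28122144] z [-23.57715322 -21.90427691  -6.00962462] 276.9976715960061
rack 3 9 6862 [581.4 328.2 121.8  90.   82.5]
rack 3 28 11192 [580.  328.4 121.8  92.7  82.5]
```

>>> move_arm --targets '[[[-0.05,0.03,0.2,0,0,0,20],[0,0,0.2,0,0,0,20],[0,0,0,0,0,0,20],[0,0,0,0,0,0,20],[0,0,0,0,0,0,20]]]'

```text
time_s: 10.42
tcp_pos: [0.5745, 0.2954, 0.0273]
tcp_rot: [3.135, -0.199, -0.0]
wrist_force: [-0.1, 0.7, -1.4]
grip_width: 0.261
grasp_force: 59.1
```

```bash
python3 -c "
from h import *
goal(575.7,295.2,9.5,-7.3)
"
```

```text
now [574.5 295.4  27.3] -7.28 t 10.42 | turn 0.0 shift [0.03  0.002 0.446] tilt 0.01
```

>>> move_arm --targets '[[[0.025,0,0.15,0,0,0,20],[0,0,0.15,0,0,0,20],[0,0,0.08,0,0,0,20],[0,0,0.05,0,0,0,20],[0,0,0,0,0,0,20],[0,0,0,0,0,0,20],[0,0,0,0,0,0,20]]]'

```text
time_s: 11.0
tcp_pos: [0.5757, 0.2953, 0.0102]
tcp_rot: [-3.135, 0.199, -0.0]
wrist_force: [0.1, -0.7, -0.4]
grip_width: 0.26
grasp_force: 59.1
```

```bash
python3 -c "
from h import *
goal(575.7,295.2,9.5,-7.3)
"
```

```text
now [575.7 295.3  10.2] -7.28 t 11.0 | turn 0.0 shift [0.    0.003 0.018] tilt 0.01
```

>>> move_arm --targets '[[[0,0,0.02,0,0,0,20],[0,0,0,0,0,0,27],[0,0,0,0,0,0,32],[0,0,0,0,0,0,38],[0,0,0,0,0,0,44],[0,0,0,0,0,0,46],[0,0,0,0,0,0,46],[0,0,-0.3,0,0,0,46],[0,0,-0.7,0,0,0,46],[0,0,-0.9,0,0,0,46],[0,0,-0.9,0,0,0.1,46],[0,0,-0.5,0,0,0.1,46],[0,0,0,0,0,0.1,46],[0,0,0,0,0,0.075,46],[0,0,0,0,0,0,46]]]'

```text
time_s: 12.25
tcp_pos: [0.5763, 0.2956, 0.1436]
tcp_rot: [-3.034, 0.809, -0.003]
wrist_force: [0.7, -0.2, -0.7]
grip_width: 0.537
grasp_force: 0.0
```

```bash
python3 look.py w5 424.5 -147.5 100 -29.8;python3 an.py w5 581 330.5
```

```text
[278. 197.] [574.7 294.6  69.4  25.9  -7.2] 0.0314 1911
[211. 219.] [584.4 362.   69.5  26.   -7. ] 0.0315 1585
[471. 246.] [433.6 150.5  70.7  28.3  -6.2] 0.0252 1496
[393. 368.] [330.4 279.4  25.6  24.5 -22.7] 0.0254 299
now [575.8 295.4 142.7] -29.68 t 12.3 | turn 0.002 shift [ 2.22  11.488  1.069] tilt 0.08
held n 14 x [ 7.42204516 12.10761577] y [-24.71773888 -21.94949038 -21.66230648] z [-27.81748765 -26.44360013 -23.38100694] 276.9976715960061
rack 3 9 4157 [579.  328.5 121.2  94.6  82.7]
rack 3 28 6549 [579.  328.5 121.2  94.6  82.7]
```

>>> move_arm --targets '[[[0.185,0.957,0,0,0,0,46],[0.185,0.957,0,0,0,0,46],[0.185,0.957,0,0,0,0,46],[0.185,0.957,0,0,0,0,46],[0.185,0.957,0,0,0,0,46],[0.185,0.957,0,0,0,0,46],[0.185,0.957,0,0,0,0,46],[0.185,0.957,0,0,0,0,46],[0.185,0.957,0,0,0,0,46],[0.185,0.957,0,0,0,0,46],[0.185,0.957,0.3,0,0,0,46],[0.185,0.957,0.4,0,0,0,46],[0,0,0.4,0,0,0,46],[0,0,0.2,0,0,0,46],[0,0,0,0,0,0,46],[0,0,0,0,0,0,46],[0,0,0,0,0,0,46]]]'

```text
time_s: 13.72
tcp_pos: [0.4256, -0.1463, 0.0903]
tcp_rot: [-3.037, 0.803, -0.002]
wrist_force: [0.1, -0.4, 0.7]
grip_width: 0.538
grasp_force: 0.0
```

```bash
python3 look.py w6 424.5 -147.5 3 -29.8
```

```text
[280. 210.] [ 422.4 -148.1   93.7   25.3  -30.5] 0.0255 3543
[116. 255.] [454.3  -7.2 119.7  26.2 -58.1] 0.0256 3739
[  9. 359.] [423.6 141.5  50.1  21.8 -45.1] 0.0257 618
now [ 425.8 -146.4   90.5] -29.63 t 13.77 | turn 0.003 shift [-0.015  0.041  2.187] tilt 0.09
```

>>> move_arm --targets '[[[-0.05,0.05,0.4,0,0,0.01,46],[0,0,0.5,0,0,0,46],[0,0,0.5,0,0,0,46],[0,0,0.5,0,0,0,46],[0,0,0.28,0,0,0,46],[0,0,0,0,0,0,46],[0,0,0,0,0,0,36],[0,0,0,0,0,0,30],[0,0,0,0,0,0,20],[0,0,0,0,0,0,20],[0,0,0,0,0,0,20],[0,0,0,0,0,0,20]]]'

```text
time_s: 14.77
tcp_pos: [0.4235, -0.148, 0.0041]
tcp_rot: [-3.031, 0.824, -0.005]
wrist_force: [0.0, 1.7, 5.7]
grip_width: 0.247
grasp_force: 56.5
```

>>> move_arm --targets '[[[0,0,-0.3,0,0,0,20],[0,0,-0.8,0,0,0,20],[0,0,-0.9,0,0,-0.115,20],[0,0,-0.9,0,0,-0.115,20],[0,0,-0.7,0,0,-0.115,20],[0,0,0,0,0,-0.115,20],[0,0,0,0,0,-0.115,20],[0,0,0,0,0,-0.115,20],[0,0,0,0,0,-0.115,20],[0.319,0.868,0,0,0,0,20],[0.319,0.868,0,0,0,0,20],[0.319,0.868,0,0,0,0,20],[0.319,0.868,0,0,0,0,20],[0.319,0.868,0,0,0,0,20],[0.319,0.868,0,0,0,0,20],[0.319,0.868,0,0,0,0,20],[0,0,0,0,0,0,20],[0,0,0,0,0,0,20],[0,0,0,0,0,0,20],[0,0,0,0,0,0,20]]]'

```text
time_s: 16.43
tcp_pos: [0.5806, -0.3504, 0.1461]
tcp_rot: [-3.102, -0.49, 0.002]
wrist_force: [-0.4, -0.5, -1.3]
grip_width: 0.247
grasp_force: 52.9
```

```bash
python3 look.py w7 583.7 -350.2 50 18.2;python3 an.py w7 574 -317
```

```text
[205. 190.] [ 562.3 -285.9   94.4   26.    17.9] 0.0314 2553
now [ 580.8 -350.4  146.5] 17.96 t 16.48 | turn -0.004 shift [0.07  0.019 2.412] tilt 0.06
held n 8090 x [-47.3561468   45.25077828] y [-12.75949122   1.30894854  15.27860698] z [-36.26961156 -21.04449596  -8.94589251] 276.9976715960061
rack 3 9 5072 [ 572.5 -318.5  121.1  118.9  -71.6]
rack 3 28 7036 [ 572.5 -318.5  121.1  118.9  -71.6]
```

```bash
cat > tilt.py <<'E'
import sys
from h import *
d=np.load(f"pics/{sys.argv[1]}.npy",allow_pickle=True).item();p,s=d["p"],d["s"]
W=world(p,s); R=Rn.from_rotvec(s["tcp_rot"]).as_matrix(); T=(W-s["tcp_pos"])@R*1000
m=(abs(T[...,1]-1.2)<10)&(T[...,0]>8)&(T[...,0]<75)&(T[...,2]>-40)&(T[...,2]<-10)
X=T[m]; c=None
for _ in range(4):
    A=np.c_[X,np.ones(len(X))][:,[0,1,3]]; c=np.linalg.lstsq(A,X[:,2],rcond=None)[0]; X=X[abs(A@c-X[:,2])<2]
print("top plane z=",c[2],"pitch deg",np.degrees(c[0]),"roll",np.degrees(c[1]),len(X))
m2=(abs(T[...,2]-(c[0]*T[...,0]+c[1]*T[...,1]+c[2]))<2)&(T[...,0]>15)&(T[...,0]<75)&(abs(T[...,1])<25)
print("top-face front part rect",rect(T[m2][:,:2]/1000))
E
python3 tilt.py w7; python3 tilt.py w3
```

```text
top plane z= -21.205707165549455 pitch deg 0.28498358013053743 roll 0.022644901904314167 2913
top-face front part rect [30.2  1.4 30.4 25.5  0.1]
top plane z= -22.557205738662454 pitch deg 1.95261851181653 roll 0.47117744437007153 1807
top-face front part rect [24.3  1.3 25.2 18.7 90. ]
```

View pics/w7.png

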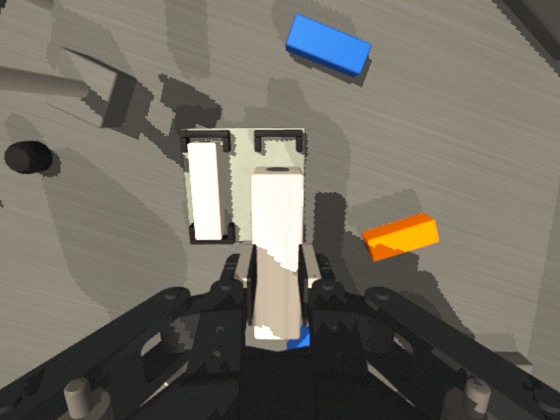

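>>> move_arm --targets '[[[0.075,0.02,0.3,0,0,-0.005,20],[0,0,0.6,0,0,0,20],[0,0,0.7,0,0,0,20],[0,0,0.6,0,0,0,20],[0,0,0.5,0,0,0,20],[0,0,0.25,0,0,0,20],[0,0,0,0,0,0,20],[0,0,0,0,0,0,20],[0,0,0,0,0,0,20],[0,0,0,0,0,0,20]]]'

```text
time_s: 17.32
tcp_pos: [0.5864, -0.3525, 0.0308]
tcp_rot: [3.099, 0.497, 0.005]
wrist_force: [0.1, -0.0, -1.4]
grip_width: 0.245
grasp_force: 52.9
```

```bash
python3 -c "
from h import *
goal(584,-350.2,10.3,18.3)"
```

```text
now [ 586.4 -352.5   30.8] 18.23 t 17.32 | turn -0.001 shift [-0.04  -0.073  0.512] tilt 0.24
```

>>> move_arm --targets '[[[-0.04,-0.06,0.1,0,0,0,20],[0,0,0,0,0,0,20],[0,0,0,0,0,0,20],[0,0,0,0,0,0,20],[0,0,0,0,0,0,20]]]'

```text
time_s: 17.73
tcp_pos: [0.5826, -0.3498, 0.0247]
tcp_rot: [3.102, 0.497, 0.0]
wrist_force: [0.4, -0.2, -1.4]
grip_width: 0.249
grasp_force: 52.9
```

```bash
python3 -c "
from h import *
goal(584,-350.2,10.3,18.3)"
```

```text
now [ 582.6 -349.8   24.7] 18.22 t 17.73 | turn -0.001 shift [0.029 0.021 0.359] tilt 0.02
```

>>> move_arm --targets '[[[0.025,0.02,0.12,0,0,0,20],[0,0,0.12,0,0,0,20],[0,0,0.08,0,0,0,20],[0,0,0.04,0,0,0,20],[0,0,0,0,0,0,20],[0,0,0,0,0,0,20],[0,0,0,0,0,0,20]]]'

```text
time_s: 18.32
tcp_pos: [0.5834, -0.3499, 0.0102]
tcp_rot: [-3.101, -0.497, 0.001]
wrist_force: [-1.8, 1.4, 2.8]
grip_width: 0.25
grasp_force: 55.7
```

>>> move_arm --targets '[[[0,0,0,0,0,0,27],[0,0,0,0,0,0,32],[0,0,0,0,0,0,38],[0,0,0,0,0,0,44],[0,0,0,0,0,0,46],[0,0,0,0,0,0,46],[0,0,-0.3,0,0,0,46],[0,0,-0.7,0,0,0,46],[0,0,-0.9,0,0,0,46],[0,0,-0.9,0,0,0,46],[0,0,-0.5,0,0,0,46],[0,0,0,0,0,0,46],[0,0,0,0,0,0,46]]]'

```text
time_s: 19.4
tcp_pos: [0.5853, -0.3512, 0.1456]
tcp_rot: [3.098, 0.497, 0.006]
wrist_force: [0.1, 0.9, -0.1]
grip_width: 0.541
grasp_force: 0.0
```

```bash
python3 look.py w8 454.9 -6.2 80 -58; python3 an.py w8 574 -317
```

```text
[202. 195.] [ 562.5 -285.6   93.9   25.8   17.7] 0.0314 2515
[274. 196.] [ 583.  -350.9   94.    25.6   17.9] 0.0313 2530
now [ 583.8 -350.2  143.1] 18.22 t 19.45 | turn 1.27 shift [-9.001 -1.824  1.577] tilt 0.07
held n 33 x [10.31135064 11.21438013] y [-24.89812772 -24.3948647  -23.62601072] z [-39.76016126 -34.51668866 -27.58296505] 276.9976715960061
rack 3 9 5848 [ 572.5 -318.5  121.3  118.   -71.7]
rack 3 28 8257 [ 572.5 -318.5  121.3  118.   -71.7]
```

>>> move_arm --targets '[[[0,0,0,0,0,0.115,46],[0,0,0,0,0,0.115,46],[0,0,0,0,0,0.115,46],[0,0,0,0,0,0.115,46],[0,0,0,0,0,0.115,46],[0,0,0,0,0,0.115,46],[0,0,0,0,0,0.115,46],[0,0,0,0,0,0.115,46],[0,0,0,0,0,0.115,46],[0,0,0,0,0,0.115,46],[0,0,0,0,0,0.115,46]]]'

```text
time_s: 20.37
tcp_pos: [0.582, -0.3489, 0.1392]
tcp_rot: [-2.747, 1.523, 0.008]
wrist_force: [0.1, 0.1, -0.1]
grip_width: 0.54
grasp_force: 0.0
```

>>> move_arm --targets '[[[-0.9,-0.182,0,0,0,0,46],[-0.9,-0.182,0,0,0,0,46],[-0.9,-0.182,0,0,0,0,46],[-0.9,-0.182,0,0,0,0,46],[-0.9,-0.182,0,0,0,0,46],[-0.9,-0.182,0,0,0,0,46],[-0.9,-0.182,0,0,0,0,46],[-0.9,-0.182,0,0,0,0,46],[-0.9,-0.182,0,0,0,0,46],[-0.9,-0.182,0,0,0,0,46],[0,0,0.5,0,0,0,46],[0,0,0.5,0,0,0,46],[0,0,0.4,0,0,0,46],[0,0,0,0,0,0,46],[0,0,0,0,0,0,46],[0,0,0,0,0,0,46]]]'

```text
time_s: 21.7
tcp_pos: [0.4525, -0.007, 0.0858]
tcp_rot: [2.751, -1.516, -0.002]
wrist_force: [-0.1, 0.1, 0.3]
grip_width: 0.539
grasp_force: 0.0
```

```bash
python3 look.py w9 454.9 -6.2 3 -58
```

```text
[53. 60.] [636.5 -20.3  89.8  26.  -19.7] 0.0315 5157
[274. 206.] [455.   -6.5 118.5  25.4 -58.1] 0.0255 4718
now [453.2  -7.2  86.4] -57.7 t 21.75 | turn 0.005 shift [ 2.000e-03 -4.900e-02  2.086e+00] tilt 0.03
```

>>> move_arm --targets '[[[0.01,-0.07,0.4,0,0,0.005,46],[0,0,0.5,0,0,0,46],[0,0,0.5,0,0,0,46],[0,0,0.4,0,0,0,46],[0,0,0.28,0,0,0,46],[0,0,0,0,0,0,46],[0,0,0,0,0,0,46],[0,0,0,0,0,0,36],[0,0,0,0,0,0,30],[0,0,0,0,0,0,20],[0,0,0,0,0,0,20],[0,0,0,0,0,0,20],[0,0,0,0,0,0,20]]]'

```text
time_s: 22.83
tcp_pos: [0.4579, -0.0054, 0.0058]
tcp_rot: [-2.745, 1.522, -0.005]
wrist_force: [-3.5, 4.0, 14.7]
grip_width: 0.235
grasp_force: 7.2
```

>>> move_arm --targets '[[[0,0,-0.3,0,0,0,20],[0,0,-0.8,0,0,0,20],[0,0,-0.9,0,0,0,20],[0,0,-0.9,0,0,-0.107,20],[0,0,-0.7,0,0,-0.107,20],[0,0,0,0,0,-0.107,20],[0,0,0,0,0,-0.107,20],[0,0,0,0,0,-0.107,20],[0,0,0,0,0,-0.107,20],[0.805,-0.498,0,0,0,0,20],[0.805,-0.498,0,0,0,0,20],[0.805,-0.498,0,0,0,0,20],[0.805,-0.498,0,0,0,0,20],[0.805,-0.498,0,0,0,0,20],[0.805,-0.498,0,0,0,0,20],[0,0,0,0,0,0,20],[0,0,0,0,0,0,20],[0,0,0,0,0,0,20],[0,0,0,0,0,0,20]]]'

```text
time_s: 24.42
tcp_pos: [0.676, 0.0423, 0.1471]
tcp_rot: [3.096, -0.531, -0.002]
wrist_force: [-0.8, 0.4, -0.2]
grip_width: 0.235
grasp_force: 0.0
```

```bash
python3 look.py w10 677.8 42.3 50 -19.6;python3 an.py w10 666 9; python3 tilt.py w10
```

```text
[353. 161.] [681.7 -34.4  56.4  25.2 -19.6] 0.0313 1590
[347. 236.] [614.  -10.3  37.2  25.1 -19.5] 0.0314 853
[ 86. 330.] [601.  290.2  23.5  17.5  83.4] 0.0317 219
[ 35. 348.] [597.2 359.2  44.5  25.8  -6.2] 0.0318 604
now [676.   42.3 147.3] -19.48 t 24.47 | turn 0.002 shift [ 0.042 -0.016  2.433] tilt 0.03
top plane z= -16.110252583236772 pitch deg -83.99234091382353 roll 2.5854063154652187 8
top-face front part rect [0. 0. 0. 0. 0.]Traceback (most recent call last):
  File "an.py", line 8, in <module>
    X=T[m]; print("held n",len(X),"x",np.percentile(X[:,0],[1,99]),"y",np.percentile(X[:,1],[1,50,99]),"z",np.percentile(X[:,2],[1,50,99]),p["cx"])
                                      ~~~~~~~~~~~~~^^^^^^^^^^^^^^^
    return _quantile_unchecked(
        a, q, axis, out, overwrite_input, method, keepdims, weights)
    return _ureduce(a,
                    func=_quantile_ureduce_func,
    ...<5 lines>...
                    overwrite_input=overwrite_input,
                    method=method)
    r = func(a, **kwargs)
    result = _quantile(arr,
                       quantiles=q,
    ...<2 lines>...
                       out=out,
                       weights=wgt)
    slices_having_nans = np.isnan(arr[-1, ...])
                                  ~~~^^^^^^^^^
IndexError: index -1 is out of bounds for axis 0 with size 0
```

View pics/w10.png

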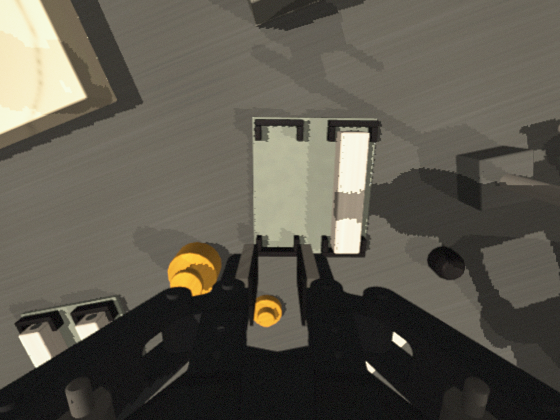

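```bash
python3 - <<'E'
from h import *
p=bot.snapshot("top")
for b in bars(p): print(*b)
cv2.imwrite("pics/top2.png",p["img"][:,:,::-1])
p=bot.snapshot("scene")
cv2.imwrite("pics/scene2.png",p["img"][:,:,::-1])
E
```

```text
[260.  78.] [ 9.167e+02 -2.440e+01  3.790e+01  3.450e+01 -9.000e-01] 0.0256 150
[276.  91.] [876.6 -68.   40.8  37.3  -1.1] 0.0252 160
[261. 168.] [652.8 -22.1 120.   25.1 -19.3] 0.0318 365
[377. 190.] [ 584.1 -347.4   94.    27.9   18.2] 0.0314 319
[123. 195.] [584.9 365.   69.   25.4  -7. ] 0.0318 219
[353. 198.] [ 563.1 -281.7   94.7   28.1   17.5] 0.0312 314
[147. 198.] [575.  297.   69.2  26.9  -7.2] 0.0321 241
[260. 235.] [464.  -14.3  92.7  25.8 -57.5] 0.0253 276
[151. 285.] [332.2 289.5  94.5  25.8  76.7] 0.0258 301
```

View pics/scene2.png

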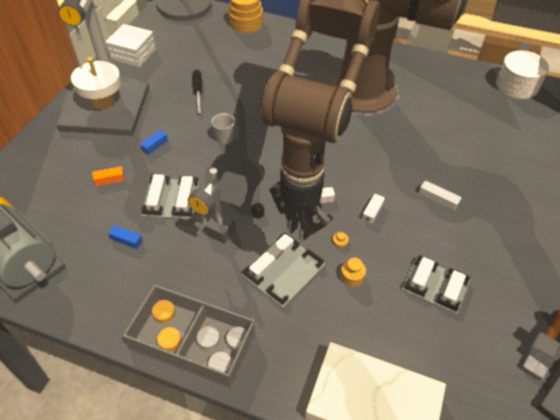

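The long column stayed on the bench because the grip slipped. The other two are seated well. I'll go back for it with a full close command and more force.

>>> move_arm --targets '[[[-0.805,0.498,0,0,0,0,46],[-0.805,0.498,0,0,0,0,46],[-0.805,0.498,0,0,0,0,46],[-0.805,0.498,0,0,0,0,46],[-0.805,0.498,0,0,0,0,46],[-0.805,0.498,0,0,0,0,46],[0,0,0,0,0,0.107,46],[0,0,0,0,0,0.107,46],[0,0,0.3,0,0,0.107,46],[0,0,0.4,0,0,0.107,46],[0,0,0.4,0,0,0.107,46],[0,0,0.4,0,0,0.107,46],[0,0,0,0,0,0,46],[0,0,0,0,0,0,46],[0,0,0,0,0,0,46],[0,0,0,0,0,0,46]]]' --grip_force 80

```text
time_s: 25.9
tcp_pos: [0.4564, -0.0059, 0.0882]
tcp_rot: [-2.748, 1.52, -0.004]
wrist_force: [-0.5, 0.7, 0.4]
grip_width: 0.539
grasp_force: 0.0
```

```bash
python3 look.py w11 456 -6 3 -58; python3 - <<'E'
from h import *
d=np.load("pics/w11.npy",allow_pickle=True).item();W=world(d["p"],d["s"])
for r,c in ((206,274),(180,274),(230,274),(206,264),(206,284)): print(np.round(W[r,c]*1000,1))
E
```

```text
[58. 60.] [639.5 -21.3  96.1  26.1 -19.7] 0.0315 5342
[278. 208.] [455.9  -5.8 118.2  25.5 -58.2] 0.0255 4589
now [456.5  -5.9  88.2] -57.91 t 25.95 | turn 0.001 shift [-0.005  0.011  2.129] tilt 0.15
[461.3  -9.8  24.9]
[472.4 -27.6  26.1]
[450.7   7.3  24.6]
[468.   -5.8  25.3]
[454.8 -14.1  25.4]
```

>>> move_arm --targets '[[[0,0,0.4,0,0,0,46],[0,0,0.5,0,0,0,46],[0,0,0.5,0,0,0,46],[0,0,0.4,0,0,0,46],[0,0,0.35,0,0,0,46],[0,0,0,0,0,0,46],[0,0,0,0,0,0,46],[0,0,0,0,0,0,46]]]'

```text
time_s: 26.62
tcp_pos: [0.4565, -0.0059, 0.0019]
tcp_rot: [-2.748, 1.522, -0.003]
wrist_force: [0.2, 0.3, 0.5]
grip_width: 0.539
grasp_force: 0.0
```

>>> move_arm --targets '[[[0,0,0,0,0,0,36],[0,0,0,0,0,0,30],[0,0,0,0,0,0,24],[0,0,0,0,0,0,10],[0,0,0,0,0,0,10],[0,0,0,0,0,0,10],[0,0,0,0,0,0,10]]]'

```text
time_s: 27.2
tcp_pos: [0.4564, -0.0059, 0.0024]
tcp_rot: [-2.748, 1.522, -0.003]
wrist_force: [-1.7, 0.3, 7.3]
grip_width: 0.251
grasp_force: 78.2
```

>>> move_arm --targets '[[[0,0,-0.3,0,0,0,10],[0,0,-0.8,0,0,0,10],[0,0,-0.9,0,0,0,10],[0,0,-0.9,0,0,-0.107,10],[0,0,-0.7,0,0,-0.107,10],[0,0,0,0,0,-0.107,10],[0,0,0,0,0,-0.107,10],[0,0,0,0,0,-0.107,10],[0,0,0,0,0,-0.107,10],[0.805,-0.498,0,0,0,0,10],[0.805,-0.498,0,0,0,0,10],[0.805,-0.498,0,0,0,0,10],[0.805,-0.498,0,0,0,0,10],[0.805,-0.498,0,0,0,0,10],[0.805,-0.498,0,0,0,0,10],[0,0,0,0,0,0,10],[0,0,0,0,0,0,10],[0,0,0,0,0,0,10],[0,0,0,0,0,0,10]]]'

```text
time_s: 28.78
tcp_pos: [0.6756, 0.0424, 0.1444]
tcp_rot: [3.096, -0.531, -0.003]
wrist_force: [-0.1, 0.0, -2.0]
grip_width: 0.254
grasp_force: 79.0
```

```bash
python3 look.py w12 677.8 42.3 50 -19.6;python3 an.py w10 666 9 2>/dev/null | tail -2;python3 an.py w12 666 9; python3 tilt.py w12;  sed 's/print("held.*/pass/' an.py > an2.py; python3 an2.py w10 666 9
```

```text
[356. 137.] [703.2 -42.7  24.3   7.9  70.7] 0.0313 224
[ 84. 331.] [601.8 290.3  24.8  14.9  88.5] 0.0316 200
[ 33. 349.] [598.1 359.7  42.5  24.4  -7.4] 0.0318 582
now [675.8  42.3 144.8] -19.47 t 28.83 | turn 0.002 shift [ 0.047 -0.017  2.37 ] tilt 0.08
held n 8099 x [-51.93201615  57.46603776] y [-10.92178217   0.65466784  13.54864132] z [-24.17255976 -22.81130826 -21.14235079] 276.9976715960061
rack 3 9 5404 [666.6  35.4 175.5 157.6  70.1]
rack 3 28 7648 [666.5  35.4 175.5 157.8  70.1]
top plane z= -22.99615831040822 pitch deg 0.29160303441098817 roll -0.007019212807599228 4179
top-face front part rect [36.7  1.2 43.4 25.5  0.1]
rack 3 9 10289 [667.   35.2 176.5 156.2  70.5]
rack 3 28 12975 [666.7  35.3 176.5 156.8  70.5]
```

```bash
python3 - <<'E'
from h import *
for n in ("w10","w12"):
    d=np.load(f"pics/{n}.npy",allow_pickle=True).item();W=world(d["p"],d["s"])*1000
    m=(W[...,2]>3.5)&(W[...,2]<35)&(np.hypot(W[...,0]-666,W[...,1]-9)<105)
    k,L,st,c=cv2.connectedComponentsWithStats(cv2.morphologyEx(m.astype(np.uint8),cv2.MORPH_OPEN,np.ones((5,5))))
    i=1+np.argmax(st[1:,4]); print(st[i],rect(W[L==i][:,:2]/1000))
    a=np.radians(-19.6); X=W[L==i][:,:2]-[666,9]; x=X@[np.cos(a),np.sin(a)]; y=X@[-np.sin(a),np.cos(a)]
    print(np.percentile(x,[.1,1,99,99.9]),np.percentile(y,[.1,1,99,99.9]))
E
```

```text
[  253   117   125   141 15931] [664.    7.3 143.2 121.1 -20.1]
[-72.06365257 -69.51805381  69.23824891  70.23637514] [-62.50844052 -60.73676166  56.72517073  58.00557862]
[  253   116   126   142 10625] [663.6   7.1 143.8 120.3 -19.9]
[-71.62433124 -68.96138321  69.64466386  70.215762  ] [-62.5718853  -61.32557134  53.12315771  57.06253865]
```

>>> move_arm --targets '[[[0.05,0.01,0.3,0,0,0.004,10],[0,0,0.6,0,0,0,10],[0,0,0.6,0,0,0,10],[0,0,0.6,0,0,0,10],[0,0,0.5,0,0,0,10],[0,0,0.3,0,0,0,10],[0,0,0,0,0,0,10],[0,0,0,0,0,0,10],[0,0,0,0,0,0,10],[0,0,0,0,0,0,10],[0,0,0,0,0,0,10],[0,0,0,0,0,0,10]]]'

```text
time_s: 29.83
tcp_pos: [0.6802, 0.0415, 0.0304]
tcp_rot: [-3.095, 0.537, -0.004]
wrist_force: [0.3, 0.3, -2.3]
grip_width: 0.247
grasp_force: 79.0
```

```bash
python3 look.py w13 677.7 41.2 8.6 -19.7; python3 tilt.py w13; python3 -c "
from h import *
goal(677.7,41.2,8.6,-19.7)"
```

```text
[401. 215.] [666.8 -27.1  89.9  29.7 -19.7] 0.0313 6293
now [680.   41.5  30.1] -19.7 t 29.88 | turn 0.0 shift [-0.051  0.027  0.538] tilt 0.12
top plane z= -22.975789354152464 pitch deg 0.2598716814519933 roll -0.09726930095930901 4177
top-face front part rect [36.7  1.2 43.3 25.4  0. ]
now [680.   41.5  30.1] -19.7 t 29.88 | turn 0.0 shift [-0.051  0.027  0.538] tilt 0.12
```

>>> move_arm --targets '[[[-0.045,0.02,0.12,0,0,0,10],[0,0,0,0,0,0,10],[0,0,0,0,0,0,10],[0,0,0,0,0,0,10],[0,0,0,0,0,0,10],[0,0,0,0,0,0,10],[0,0,0,0,0,0,10]]]'

```text
time_s: 30.47
tcp_pos: [0.6773, 0.0413, 0.0241]
tcp_rot: [3.095, -0.537, 0.0]
wrist_force: [0.3, 0.5, -1.8]
grip_width: 0.25
grasp_force: 79.0
```

```bash
python3 -c "
from h import *
print(bot.read_state()['wrist_force']);goal(677.7,41.2,8.6,-19.7)"
```

```text
[ 0.29176417  0.53552248 -1.76749794]
now [677.3  41.3  24.1] -19.7 t 30.47 | turn 0.0 shift [ 0.011 -0.001  0.388] tilt 0.01
```

>>> move_arm --targets '[[[0.01,0,0.12,0,0,0,10],[0,0,0.12,0,0,0,10],[0,0,0.08,0,0,0,10],[0,0,0.06,0,0,0,10],[0,0,0,0,0,0,10],[0,0,0,0,0,0,10],[0,0,0,0,0,0,10]]]'

```text
time_s: 31.05
tcp_pos: [0.6774, 0.0412, 0.0086]
tcp_rot: [3.095, -0.537, -0.0]
wrist_force: [0.4, 0.0, -2.4]
grip_width: 0.254
grasp_force: 79.1
```

>>> move_arm --targets '[[[0,0,0,0,0,0,25],[0,0,0,0,0,0,28],[0,0,0,0,0,0,32],[0,0,0,0,0,0,38],[0,0,0,0,0,0,44],[0,0,0,0,0,0,46],[0,0,0,0,0,0,46],[0,0,-0.3,0,0,0,46],[0,0,-0.7,0,0,0,46],[0,0,-0.9,0,0,0,46],[0,0,-0.9,0,0,0,46],[0,0,-0.5,0,0,0,46],[0,0,0,0,0,0,46],[0,0,0,0,0,0,46]]]'

```text
time_s: 32.22
tcp_pos: [0.6794, 0.0412, 0.1443]
tcp_rot: [-3.094, 0.537, -0.009]
wrist_force: [0.2, 0.1, -0.5]
grip_width: 0.537
grasp_force: 0.0
```

```bash
python3 look.py w14; python3 - <<'E'
from h import *
p=bot.snapshot("top")
for b in bars(p): print("T",*b)
for l in ("gauge_stand","weight","cup","thumb_nut","cap"):
    for d in bot.place_of(l,p)[:1]: print(l,round(d["confidence"],2),np.round(onplane(p,[d["position"][::-1]],0)*1000))
cv2.imwrite("pics/top3.png",p["img"][:,:,::-1])
E
```

```text
[278. 196.] [676.   41.  117.4  25.3 -19. ] 0.0314 3126
[353. 164.] [683.3 -35.1  52.4  25.4 -19.6] 0.0313 1476
[349. 238.] [615.6 -11.5  42.2  24.3 -15.3] 0.0314 807
[ 32. 349.] [604.9 358.9  28.8  24.1  -7.2] 0.0317 354
T [260.  78.] [916.6 -24.4  37.9  34.4  -1.1] 0.0248 156
T [276.  91.] [876.6 -68.   40.8  37.3  -1.1] 0.0251 152
T [261. 168.] [652.8 -22.1 119.9  25.1 -19.3] 0.032 359
T [377. 190.] [ 583.8 -347.7   94.7   27.8   18. ] 0.0312 318
T [123. 195.] [584.7 365.2  68.9  26.4  -5.5] 0.0319 232
T [354. 198.] [ 563.6 -281.6   93.9   27.1   18.1] 0.0303 309
T [147. 198.] [574.9 297.   69.4  26.9  -7.2] 0.0316 242
T [151. 285.] [331.8 289.6  94.5  25.8  76.8] 0.026 305
gauge_stand 0.83 [[ 617. -156.    0.]]
weight 0.28 [[ 575. -321.    0.]]
cup 0.95 [[ 334. -281.    0.]]
thumb_nut 0.7 [[ 611. -164.    0.]]
cap 0.42 [[ 530. -108.    0.]]
```

View pics/w14.png

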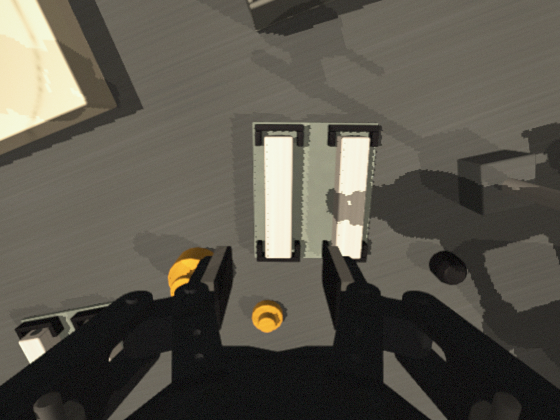

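The long column lies flat between the stops at (278,196), next to the other one. All six pockets are filled, the seated tops measure about 31–32 mm, and the robot is clear of everything.

```bash
python3 -c "
from workcell import bot
print(bot.close_job())"
```

```text
the job is handed in; nothing more can be done
None
```

All three racks now hold two columns of their own length, lying flat in the pockets: I moved short_a to the short rack and filled the other gaps with one mid and one long column from the bench, and handed the job in at about 32 s; my first grip on the long column slipped, so I picked it up again.

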